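# Shut the sample drawer and lock it

## Task

Both drawers of the small sample cabinet have been left open. With the fingertips, gently push the drawer that holds the vial rack fully shut, and after that push the black lock knob on top of the cabinet along its track all the way to that drawer's end. Leave the drawer with the tape roll open as it is; do not pick anything up, and do not disturb the flask on the cabinet or the timer and beaker beside it.

Things in the scene. Friction and masses are not known exactly. Their poses are not given: they have to be found in the camera images.
- cabinet: Low white bench cabinet, 260 (x) x 280 (y) x 85 mm high, fixed to the worktop; origin at the centre of its underside; its open front is the plane x = -130 mm of its own frame, its +x points into the cabinet (away from the robot), +y to its left drawer. It has two drawers side by side with blue fronts.
- left_drawer_face (a point): Mid-width point of the outer face of the left (cabinet +y) drawer's blue front, 42 mm above the worktop; moves with the drawer. The front is a flat upright plate 136 mm wide, 8 mm thick, from 8 to 74 mm above the worktop (62 mm in a 36 mm wide thumb notch at the middle). Shut, the face lies 138 mm in front of the cabinet's origin, 69 mm to its side.
- right_drawer_face (a point): The same point on the right (cabinet -y) drawer's front.
- left_drawer (a joint): Opening of the left drawer in m: 0 shut (hard stop), 0.15 fully out; it starts 0.095 to 0.13 open. Pushed along the cabinet's +x it closes; it stays where it is left; about 1.5 N of friction plus 8 N per m/s.
- right_drawer (a joint): Opening of the right drawer, in the same way.
- lock_knob (a point): Centre of the top of the black lock knob, 112 mm above the worktop; the knob is 18 (cabinet x) x 22 (cabinet y) mm and stands in a low aluminium track (7 mm high at its end stops, 5 mm along its sides, red at both ends, green in the middle) that runs along the cabinet's y, 55 mm behind the open front.
- lock (a joint): Place of the lock knob along the track in m: 0 mid-track (unlocked), +0.05 hard stop at the left drawer's end (left locked), -0.05 at the right drawer's end (right locked). It starts within 0.012 of the middle and stays where it is left; about 1.5 N of friction.
- vial_rack: White vial rack with many small blue-capped vials in one of the two drawers, 76 x 175 x 36 mm, its long side (own y) roughly along the drawer, only partly seen in front of the cabinet; origin at the centre of its underside, on the drawer floor 13 mm above the worktop. The side of the cabinet on which it lies tells which drawer to shut.
- tape_roll: Roll of beige tape, 104 mm across, 25 mm high, lying flat in the other drawer; origin at the centre of its underside.
- flask: Small clear round flask, 60 mm across, 81 mm high, standing loose on the cabinet's top behind the lock track; origin at the centre of its underside.
- timer: White bench timer with coloured keys, 62 x 62 x 19 mm, on the worktop at the right of the cabinet's front; origin under its centre.
- beaker: Clear glass beaker, 72 mm across, 91 mm high, on the worktop at the cabinet's right; origin under its centre.

How it is judged:
By the outcome, as a careful person would: the job done as asked, in the order asked, and still so for the second after the job is handed in, with the robot touching nothing.
It also fails if it takes over 45 s, if anything falls off the work surface, if the arm or the gripper's body presses on something with over 40 N, if the wrist force passes 120 N, or if a joint passes its speed limit or range.

## Robot

A 6-joint arm with a two-finger parallel gripper is mounted at the origin on a cart in front of the work surface, level with it; the furniture and walls round the work are solid. World frame = base frame: x ahead of the robot, y to its left, z up, the work surface at z = 0. Lengths are in m, angles in rad, forces in N, time in s.
With the tool pointing down it reaches from about 0.275 to 0.725 m from the base axis. Payload 5.6 kg.
Tool frame: the origin (TCP) lies at the very end of the fingers, on their centre line; the grasp point (between the pads) lies 19 mm behind it (bot.pinch_z is the distance from the TCP to the grasp point, in m); z points along the fingers, y is the line along which they close (so a half turn about z gives the same grasp; the last joint's range is limited). The gripper opens to 85 mm and grips with 20 to 120 N. Pads are 22 mm wide; open, the fingers measure 114 mm over their backs; the gripper's body (76 mm by 85 mm) begins 54 mm behind the grasp point. The pads swing forward as they close: fully open they stand 13 mm farther back than shut.
Start: joints at [-0.9, 0.255, 0.108, 0, -1.424, -0.285], TCP at [0.207, -0.51, 0.231] pointing down, gripper open.
Joint ranges: [-2.95, 2.95], [-1.21, 1.97], [-1.09, 1.5], [-2.87, 1.71], [-2.94, -0.07], [-3.05, 3.05]. Speed limits (rad/s): [2.57, 2.57, 3.14, 3.14, 3.14, 3.14].

## Interface

Orientations are given as a rotation vector (axis times angle).
In Python, from workcell import bot, status, snapshot gives the robot as it stands (bot), with the cameras as plain functions and the readings (status). Calls block until the motion is done:
- bot.reach(position, orientation): joint-space move of the TCP to a pose.
- bot.move_straight(position, feed=0.15, ori=None, contact_N=None): straight line of the TCP; ori=None keeps the orientation; feed is the mean speed in m/s. With contact_N (N) it stops when the force on the tool has changed by that much, and returns True; else False.
- bot.goto_joints(angles): joint-space move.
- bot.grip(opening): opening from 0.0 (shut) to 1.0 (fully open); the grip force is fixed at half the most; returns when the fingers have stopped.
- bot.wait(seconds).
- bot.solve_ik(position, orientation): joint angles nearest the present ones, or None.
- status.get_obs(): the state.
- snapshot(name): name is "scene" or "side" or "wrist"; returns a dict with "pixels" (420x560x3 uint8, red, green, blue), "intrinsics" (3x3 intrinsics, pixels), "R" (3x3) and "t" (3): a world point X has camera coordinates R X + t. Camera axes: x right, y down, z forward; pixel columns grow to the right and rows downward; lengths in m; the calibration is good to about 2 mm. A picture is of the moment at which its call begins. There is no depth.
A pose or a line that the arm cannot do raises bot.Unreachable and nothing moves.
- bot.finish_job(): hands the job in; it is judged then, once.
The state is a dict: "clock": time; "joint_positions": joint angles; "qd": joint speeds; "joint_efforts": joint torques, N m; "tool_pos": TCP position; "tool_rot": TCP orientation; "contact_force": force on the tool from outside, world axes, zero at the start; "wrist_torque": the same for the moment, N m; "opening": opening from 0.0 (shut) to 1.0 (fully open); "grip_force": force on a finger pad.
Only numpy, scipy, OpenCV 4.12 (cv2) and the standard library are available. Lean on these libraries where they do the work, as an engineer would, in place of code of your own. Each camera call takes 0.05 s, during which the arm holds its last target. There are 200 camera calls.

## Working session

There is one attempt and no reset: what is moved stays moved. The work goes in short steps, each a Python script; the robot and the scene stay as the last script left them, time stands still between calls to the robot, and variables do not carry over. Pictures are saved under pics/ and viewed, at most 10 in all, crops included, and the job is handed in when it is done.

```bash
mkdir -p pics; python3 - <<'E'
from workcell import bot, status, snapshot
import cv2,numpy as np,pickle
d={}
for n in("scene","side"):
    s=snapshot(n);d[n]=s;cv2.imwrite(f"pics/{n}0.png",s["pixels"][:,:,::-1])
    print(n,s["intrinsics"].tolist(),(-s["R"].T@s["t"]).round(3),s["R"].round(2).tolist())
pickle.dump(d,open("s0.pkl","wb"))
print(status.get_obs())
E
```

```text
scene [[402.4840545119954, 0.0, 287.17579554301204], [0.0, 402.4840545119954, 213.83626254647524], [0.0, 0.0, 1.0]] [ 0.306 -0.841  0.449] [[0.91, -0.4, 0.01], [-0.16, -0.37, -0.92], [0.37, 0.84, -0.4]]
side [[456.49996285935447, 0.0, 282.2791849305834], [0.0, 456.49996285935447, 211.24685441557878], [0.0, 0.0, 1.0]] [ 0.617 -0.81   0.618] [[1.0, 0.03, 0.02], [0.04, -0.62, -0.78], [-0.01, 0.78, -0.62]]
{'clock': 0.1, 'joint_positions': array([-9.00398817e-01,  2.55659763e-01,  1.07158071e-01, -3.88822025e-04,
       -1.42391128e+00, -2.84626709e-01]), 'qd': array([-0.0007827 , -0.00225072,  0.00268446,  0.00086204,  0.00074585,
       -0.00105317]), 'joint_efforts': array([-2.78976368e-03, -3.87606561e+01,  2.38471502e+01,  5.37782595e+00,
       -3.78472876e-03, -1.68129003e-05]), 'tool_pos': array([ 0.20684166, -0.50915481,  0.23051568]), 'tool_rot': array([ 6.02051521e-01, -3.08295477e+00, -2.53266852e-03]), 'contact_force': array([-0.55179302,  0.38346126, -0.20529446]), 'wrist_torque': array([ 0.05692746, -0.03251712,  0.00171882]), 'grip_force': 0.0, 'opening': 1.0039355354522388}
```

View pics/scene0.png

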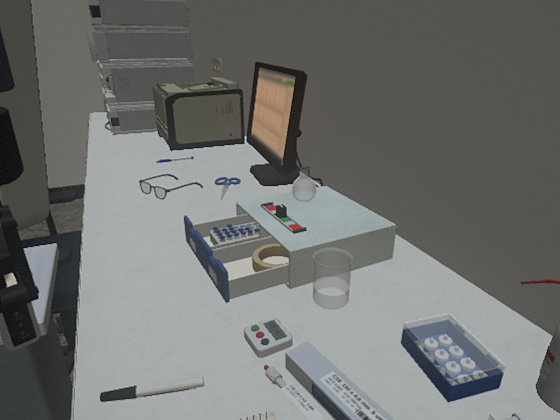

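View pics/side0.png

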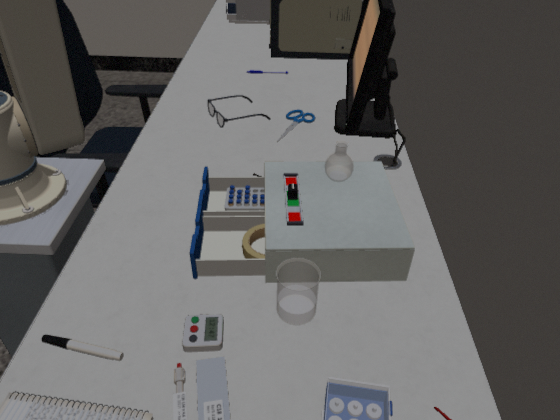

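The vial rack (side image, about 245,197) is in the far, left (+y) drawer, and the tape (258,242) is in the right one. The track runs from (291,178) to (294,220) with the knob near (292,190). The flask is at (340,168), and the beaker and timer are at the right front.

```bash
python3 - <<'E'
import cv2,pickle
d=pickle.load(open("s0.pkl","rb"))
a=d["side"]["pixels"][140:290,185:415,::-1]
cv2.imwrite("pics/c1.png",cv2.resize(a,(782,510),interpolation=cv2.INTER_CUBIC))
a=d["scene"]["pixels"][165:305,175:405,::-1]
cv2.imwrite("pics/c2.png",cv2.resize(a,(782,476),interpolation=cv2.INTER_CUBIC))
E
```

```text
(no output)
```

View pics/c1.png

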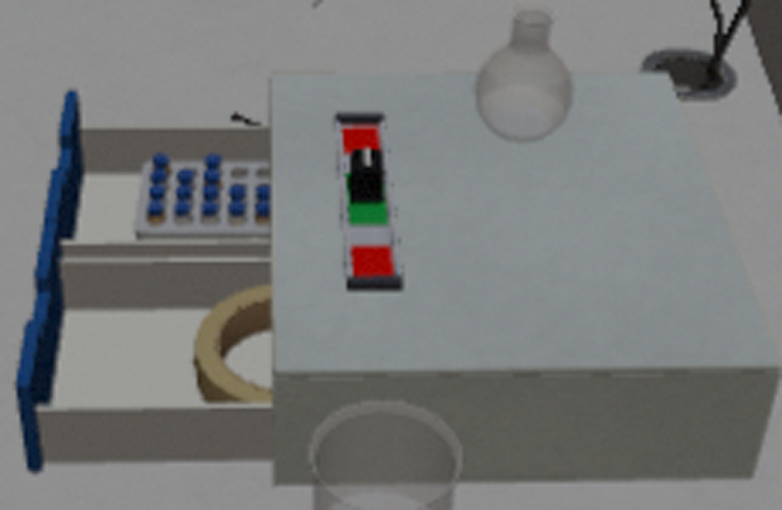

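View pics/c2.png

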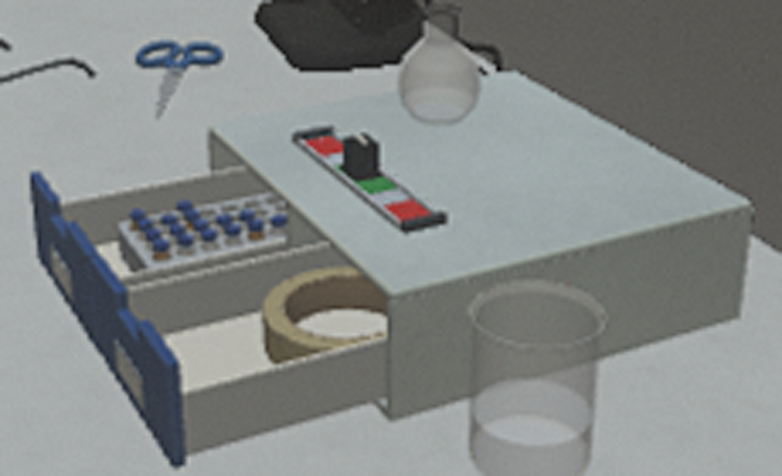

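```bash
cat > h.py <<'E'
import numpy as np
def ray(s,u,v):
    c=-s["R"].T@s["t"]; d=s["R"].T@np.linalg.solve(s["intrinsics"],[u,v,1]); return c,d/np.linalg.norm(d)
def plane(s,p,z):
    c,d=ray(s,*p); return c+d*(z-c[2])/d[2]
def tri(s1,p1,s2,p2):
    A=np.zeros((3,3));b=np.zeros(3)
    for s,p in((s1,p1),(s2,p2)):
        c,d=ray(s,*p);M=np.eye(3)-np.outer(d,d);A+=M;b+=M@c
    return np.linalg.solve(A,b)
E
python3 - <<'E'
import pickle,numpy as np
from h import *
np.set_printoptions(precision=4,suppress=True)
d=pickle.load(open("s0.pkl","rb"));S,C=d["side"],d["scene"]
f=lambda p,o:[(p[0]+.5)/3.4-.5+o[0],(p[1]+.5)/3.4-.5+o[1]]
for n,z,a,b in [("FL",.085,(270,72),(210,130)),("FR",.085,(273,372),(390,296)),("BR",.085,(778,368),(752,205)),("BL",.085,(672,72),(515,70)),
 ("trackL",.092,(359,116),(314,132)),("trackR",.092,(375,281),(425,219)),("knob",.112,(367,155),(360,139)),
 ("Lfront_outer",.074,(71,93),(36,173)),("Rfront_outer",.074,(24,385),(183,353))]:
    a=f(a,(185,140));b=f(b,(175,165))
    print(n,plane(S,a,z)[:2],plane(C,b,z)[:2],tri(S,a,C,b))
# flask base/widest
print(plane(S,f((523,130),(185,140)),.09),plane(C,f((440,115),(175,165)),.09))
E
```

```text
FL [0.5601 0.038 ] [0.5574 0.0211] [0.5612 0.0408 0.0798]
FR [ 0.5793 -0.2422] [ 0.5759 -0.2464] [ 0.5793 -0.2381  0.0805]
BR [ 0.8343 -0.2258] [ 0.8306 -0.2298] [ 0.8357 -0.223   0.0817]
BL [0.8198 0.0544] [0.8155 0.047 ] [0.8214 0.0587 0.0812]
trackL [ 0.6181 -0.0198] [ 0.617 -0.027] [ 0.6188 -0.0199  0.0904]
trackR [ 0.6294 -0.1766] [ 0.6283 -0.1804] [ 0.6298 -0.176   0.0905]
knob [ 0.6233 -0.0893] [ 0.6224 -0.0952] [ 0.6239 -0.0897  0.1108]
Lfront_outer [0.4336 0.0224] [0.4349 0.0196] [0.4345 0.0199 0.0747]
Rfront_outer [ 0.4541 -0.2466] [ 0.4606 -0.2411] [ 0.4568 -0.2561  0.0833]
[ 0.7177 -0.026   0.09  ] [ 0.713  -0.0278  0.09  ]
```

```bash
cat >> h.py <<'E'
th=0.067; O=np.array([.699,-.0945]); X=np.array([np.cos(th),np.sin(th)]); Y=np.array([-np.sin(th),np.cos(th)])
ORI=np.pi*np.array([-np.sin(th/2),np.cos(th/2),0])
def W(x,y,z): return np.r_[O+x*X+y*Y,z]
def cab(p): p=np.asarray(p)[:2]-O; return np.array([p@X,p@Y])
E
python3 - <<'E'
from workcell import bot, status, snapshot
from h import *
import cv2
print(bot.solve_ik(W(-.32,.069,.2),ORI), bot.solve_ik(W(-.15,.069,.045),ORI), bot.solve_ik(W(-.075,0,.1),ORI))
bot.grip(0.0)
bot.reach(W(-.32,.069,.2),ORI)
bot.move_straight(W(-.32,.069,.045))
hit=bot.move_straight(W(-.262,.069,.045),feed=.04,contact_N=1.2)
o=status.get_obs();print(hit,o["clock"],cab(o["tool_pos"]),o["tool_pos"],o["contact_force"])
for n in("side",):
    cv2.imwrite("pics/s1.png",snapshot(n)["pixels"][130:330,150:420,::-1].repeat(2,0).repeat(2,1))
E
```

```text
[ 0.29586592 -0.08015741 -0.34555777  0.         -1.30539596 -1.79966225] [ 0.22131701  0.37761877 -0.21877469  0.         -0.97440287 -1.72511334] [ 0.08866549  0.47993755  0.1017951   0.         -1.19265388 -1.59246181]
True 4.9833 [-0.26978589  0.06902052] [ 0.4251985  -0.04369647  0.04450744] [-1.02654678 -0.64125614  0.22539983]
```

View pics/s1.png

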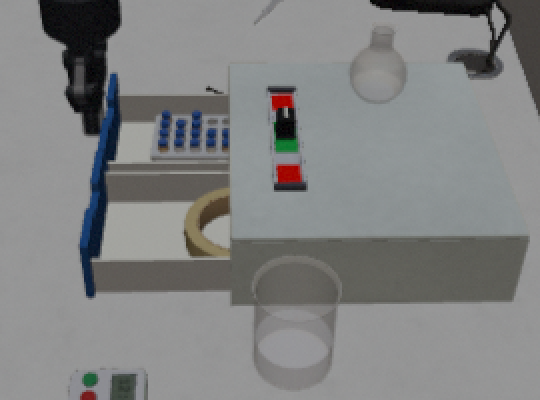

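The fingertips (about 92,128 in the crop) rest just in front of the middle of the left drawer's front. Contact agrees with the camera estimate, so I'll push.

```bash
python3 - <<'E'
from workcell import bot, status, snapshot
from h import *
import cv2
bot.move_straight(W(-.175,.069,.045),feed=.06,contact_N=12)
o=status.get_obs();print(cab(o["tool_pos"]),o["contact_force"])
hit=bot.move_straight(W(-.135,.069,.045),feed=.03,contact_N=10)
o=status.get_obs();print(hit,o["clock"],cab(o["tool_pos"]),o["contact_force"])
bot.move_straight(W(-.24,.069,.045),feed=.1)
bot.move_straight(W(-.24,.069,.2),feed=.2)
s=snapshot("side")
cv2.imwrite("pics/s2.png",s["pixels"][130:330,150:420,::-1].repeat(2,0).repeat(2,1))
print(status.get_obs()["clock"])
E
```

```text
[-0.17469405  0.06903247] [-0.64930297 -0.34698702 -0.11785957]
True 7.6667 [-0.14889235  0.06898539] [ 0.37468419  0.88198424 -0.38047518]
9.6917
```

View pics/s2.png

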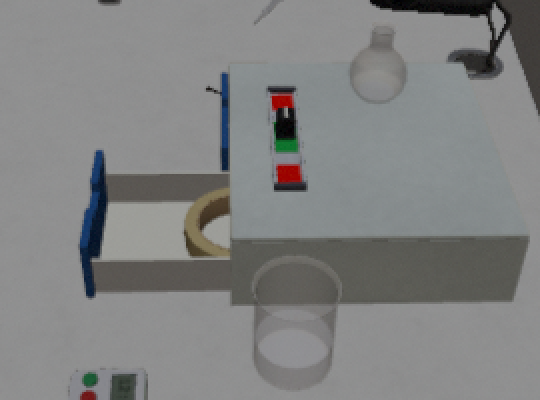

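The left drawer front sits flush with the cabinet (crop 225,120), and the right drawer, knob, flask, beaker and timer haven't moved. I'll press the drawer once more to confirm the hard stop, then push the knob.

```bash
python3 - <<'E'
from workcell import bot, status, snapshot
from h import *
import cv2
bot.move_straight(W(-.24,.069,.045),feed=.2)
bot.move_straight(W(-.16,.069,.045),feed=.1,contact_N=8)
hit=bot.move_straight(W(-.14,.069,.045),feed=.015,contact_N=10)
o=status.get_obs();print(hit,cab(o["tool_pos"]),o["contact_force"])
bot.wait(.2)
bot.move_straight(W(-.19,.069,.045),feed=.05)
bot.move_straight(W(-.19,.069,.19),feed=.2)
bot.move_straight(W(-.075,-.042,.19),feed=.2)
hit=bot.move_straight(W(-.075,-.042,.099),feed=.1,contact_N=6)
print("down",hit,status.get_obs()["tool_pos"])
if not hit:
    h1=bot.move_straight(W(-.075,.012,.099),feed=.04,contact_N=12)
    print(h1,cab(status.get_obs()["tool_pos"]))
    h2=bot.move_straight(W(-.075,.04,.099),feed=.02,contact_N=10)
    o=status.get_obs();print(h2,o["clock"],cab(o["tool_pos"]),o["contact_force"])
    p=cab(o["tool_pos"]); bot.move_straight(W(-.075,p[1]-.025,.099),feed=.08)
bot.move_straight(W(-.075,-.02,.2),feed=.2)
bot.move_straight(W(-.3,.0,.25),feed=.25)
s=snapshot("side")
cv2.imwrite("pics/s3.png",s["pixels"][130:330,150:420,::-1].repeat(2,0).repeat(2,1))
print(status.get_obs()["clock"])
E
```

```text
True [-0.14891389  0.06895469] [-0.20027751  0.03551416 -0.62258571]
down False [ 0.62753138 -0.14148986  0.09992068]
False [-0.07498691  0.01210505]
True 18.925 [-0.07506106  0.02895511] [ 0.56649966 -2.9372493   2.14463169]
21.175
```

View pics/s3.png

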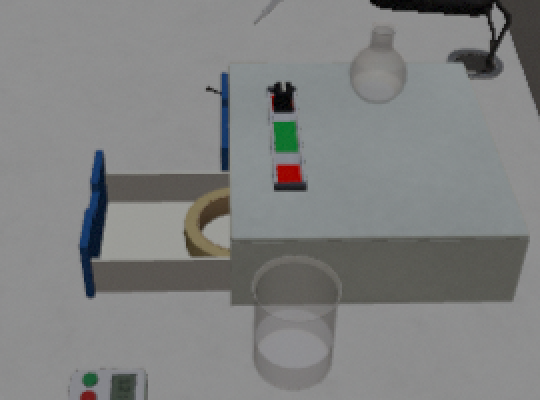

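The knob now stands against the left end stop (crop 283,95), the left drawer is shut, and everything else is where it was. The arm is clear.

```bash
python3 -c "
from workcell import bot, status, snapshot
print(bot.finish_job())"
```

```text
the job is handed in; nothing more can be done
None
```

I pushed the vial-rack (left) drawer shut to its hard stop, then pushed the lock knob to the stop at that drawer's end; nothing else visibly moved, and I handed the job in at about 21 s.

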